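Take the camera adapter sleeve off its sprung bayonet spindle and rack it

TASK

Take the white camera adapter sleeve off the spindle of its parking stand: the cross pin of the spindle holds it until you turn the sleeve to bring its slots in line with the pin, so lift lightly, feel for the slots and never haul or push hard against the stand. Then lower the sleeve, held all the way, into the empty round recess of the wooden rack so that it stands upright on the bottom, and let go. Leave the other things where they are.

Things in the scene. Friction and masses are not known exactly. Their poses are not given: they have to be found in the camera images.
- stand: Fixed parking stand: grey disc 110 mm across, 20 mm thick; a vertical steel spindle, 17 mm in diameter, stands in its middle, held below, open at the top. Origin: centre of the disc's underside, z up along the spindle's axis. More than 18 N in all between the sleeve and the stand (spindle included) spoils it. The spindle resists being turned with 0.25 N m.
- spindle_top (a point): Centre of the spindle's top at rest, 86 mm above the stand's origin (fixed to the stand; it does not follow the spring). The spindle is sprung: pulled up, it starts to rise at about 3 N, gives 2 mm per newton and meets a hard stop after 20 mm (about 13 N). It springs back down as soon as slots come under the pin.
- pin_rest (a point): Centre, at rest, of the brass cross pin through the spindle (29 mm end to end, 4 x 4 mm), 78 mm above the stand's origin. The pin's direction is NOT this frame's; it differs every time and can only be seen from above or felt. It starts 13 to 77 degrees from the sleeve's slots: a turn of at most 77 degrees, either way round, brings a pair of slots under it.
- sleeve: White tube, 46 mm outside diameter, 50 mm tall, 0.15 to 0.3 kg, two black bands low down. Origin: centre of its underside; z is its axis. Starts standing on the stand's disc (20 mm above the stand's origin) around the spindle, 1.5 mm play all round. Its underside must rise above the spindle's top to be free.
- sleeve_top (a point): Centre of the sleeve's upper end, 50 mm above its origin; at the start 6 mm below the pin and 16 mm below the spindle's top. Bore 20 mm with four full-length slots 7 mm wide, 34 mm across, along the sleeve's own +x, -x, +y, -y: the pin passes only in a pair of slots. Grasp the outside from above, 10 mm below this end.
- rack: Fixed wooden block 190 x 85 x 30 mm with two round recesses along its x axis, each 14 mm deep. Origin: centre of its underside.
- rack_hole0 (a point): Centre of the mouth of the empty recess, at the rack's top face, 30 mm above the table, at x = -52 mm in the rack's frame; z up. The recess is 53 mm in diameter and 14 mm deep; the other recess, 104 mm away, holds the eyepiece.
- eyepiece: black eyepiece, 42 mm across, 50 mm tall, standing in the other recess of the rack (36 mm above the rack top); origin: centre of its underside
- oil_bottle: small amber bottle, 32 mm across, 65 mm tall; origin: centre of its underside
- petri_dish: clear glass dish, 70 mm across, 16 mm tall; origin: centre of its underside
- marker: blue pen lying on the table, 14 mm thick, 110 mm long along its x axis
- objective: steel objective lens, 30 mm across, 40 mm tall; origin: centre of its underside

How it is judged:
By the outcome, as a careful person would: the job done as asked, in the order asked, and still so for the second after the job is handed in, with the robot touching nothing.
It also fails if it takes over 67 s, if anything falls off the work surface, if the arm or the gripper's body presses on something with over 40 N, if the wrist force passes 120 N, or if a joint passes its speed limit or range.

ROBOT

A 6-joint arm with a two-finger parallel gripper is mounted at the origin on the work surface. World frame = base frame: x ahead of the robot, y to its left, z up, the work surface at z = 0. Lengths are in mm, angles in rad, forces in N, time in s.
With the tool pointing down it reaches from about 300 to 1000 mm from the base axis. Payload 5.1 kg.
Tool frame: the origin (TCP) lies at the very end of the fingers, on their centre line; the grasp point (between the pads) lies 19 mm behind it (manip.grip_point_offset is the distance from the TCP to the grasp point, in mm); z points along the fingers, y is the direction in which the jaws open and shut (so a half turn about z gives the same grasp; the last joint's range is limited). The gripper opens to 95 mm and grips with 3 to 60 N. Pads are 20 mm wide; open, the fingers measure 119 mm over their backs; the gripper's body (75 mm by 180 mm) begins 59 mm behind the grasp point.
Start: joints at [1.228, 0.124, 1.65, -0, 1.367, -0.083], TCP at [166.999, 628.169, 214.656] pointing down, gripper open.
Joint ranges: [-2.61, 2.61], [-1.02, 2.33], [0.03, 2.71], [-1.35, 4.49], [0.32, 2.68], [-2.91, 2.91]. Speed limits (rad/s): [2.57, 2.57, 3.14, 3.14, 3.14, 3.14].

INTERFACE

Orientations are given as a unit quaternion [w, x, y, z].
In Python, from rig import manip, eyes gives the robot as it stands.
- The arm moves only by the tool move_arm, never from a script. Its argument "rows" is a list of rows, each an object of numbers: "gripper": the finger opening in mm, from 0 to 95.1; "x", "y", "z": the shift along the tool's x, y, z in mm; "yaw": the turn about the tool's z in rad. In form: [{"gripper": .., "x": .., "y": .., "z": .., "yaw": ..}, ...]. A call has 1 to 12 rows; each row shifts and turns the commanded pose from where the row before left it, along the tool's axes as they then stand; what a row does not reach is not made up. A row lasts 1/10 s, in which the tool goes at most 50 mm and 8.59 degrees, less where a joint would pass 70% of its speed; a pose out of reach is approached as far as the arm can. A call with a gripper value outside its range is refused whole. The fingers move at their own pace and stop on an object; "grip_force" is the grip in N (left out, the last holds). Time passes only in rows, so rows that do not move let the fingers close. It gives the time, the measured TCP pose, the force and the opening at its end, in the units of the state.
- manip.read_state(): the state, without advancing time (a new reading comes with each control period).
- eyes.camera(name): name is "side" or "top" or "wrist"; returns a dict with "pixels" (384x512x3 uint8, blue, green, red), "intrinsics" (3x3 intrinsics, pixels), "dist" ([k1, k2, p1, p2, k3] as OpenCV has them; the pictures are not rectified), "T" (4x4, takes a point from camera to world coordinates). Camera axes: x right, y down, z forward; pixel columns grow to the right and rows downward; lengths in mm; the calibration is good to about 2 mm. A picture is of the moment at which its call begins. There is no depth.
- manip.hand_in(): hands the job in, once; it reports no verdict.
The state is a dict: "t": time; "qpos": joint angles; "qvel": joint speeds; "joint_torque": joint torques, N m; "position": TCP position; "eef_rot": TCP orientation; "wrist_force": force on the tool from outside, world axes, zero at the start; "ft_torque": the same for the moment, N m; "width": finger opening in mm.
Only numpy, scipy, OpenCV 4.12 (cv2) and the standard library are available. Lean on these libraries where they do the work, as an engineer would, in place of code of your own. Each camera call takes 0.05 s, during which the arm holds its last target.

## Working session

There is one attempt and no reset: what is moved stays moved. The work goes in short steps, Python scripts to look and compute and a tool call to move; the robot and the scene stay as the last step left them, time stands still between calls to the robot, and variables do not carry over. Pictures are saved under pics/ and viewed, and the job is handed in when it is done.

Besides the shell and the picture viewer there is one more tool, called after "Call:" by a JSON object that holds its "method" and its "body". move_arm: Moves the arm, as the interface text tells. Its arguments: {"type":"object","properties":{"rows":{"type":"array","items":{"type":"object","properties":{"gripper":{"type":"number"},"x":{"type":"number"},"y":{"type":"number"},"z":{"type":"number"},"yaw":{"type":"number"}}}},"grip_force":{"type":"number"}},"required":["rows"]}

```bash
mkdir -p pics; ls; cat > h.py <<'E'
import numpy as np, cv2
from rig import manip, eyes
def snap(name,fn):
    c=eyes.camera(name); cv2.imwrite('pics/'+fn+'.png',c['pixels']); np.savez('pics/'+fn+'.npz',**{k:np.array(c[k]) for k in('pixels','intrinsics','dist','T')}); return c
def ld(fn): return dict(np.load('pics/'+fn+'.npz'))
def ray(c,u,v):
    p=cv2.undistortPoints(np.array([[[u,v]]],float),c['intrinsics'],c['dist'])[0,0]
    T=c['T']; return T[:3,3],T[:3,:3]@np.array([p[0],p[1],1])
def onz(c,u,v,z):
    o,d=ray(c,u,v); return (o+d*(z-o[2])/d[2])
def proj(c,P):
    Ti=np.linalg.inv(c['T']); r,_=cv2.Rodrigues(Ti[:3,:3])
    return cv2.projectPoints(np.array(P,float).reshape(-1,1,3),r,Ti[:3,3],c['intrinsics'],c['dist'])[0][:,0]
E
python3 - <<'E'
from h import *
for n in('top','side','wrist'):
    c=snap(n,n+'0'); print(n,c['T'].round(3).tolist(),c['intrinsics'].tolist())
s=manip.read_state(); print(s)
E
```

```text
pics
top [[0.026, -0.987, 0.158, 366.824], [-1.0, -0.027, 0.001, -3.787], [0.003, -0.158, -0.987, 1181.983], [0.0, 0.0, 0.0, 1.0]] [[453.5427365102172, 0.0, 254.01213556251022], [0.0, 453.5427365102172, 195.5382286723074], [0.0, 0.0, 1.0]]
side [[0.94, -0.245, 0.237, 349.213], [-0.341, -0.679, 0.65, -604.927], [0.002, -0.692, -0.722, 770.079], [0.0, 0.0, 0.0, 1.0]] [[390.57394671275796, 0.0, 251.0760094892769], [0.0, 390.57394671275796, 197.14443146298652], [0.0, 0.0, 1.0]]
wrist [[0.257, 0.926, 0.277, 88.152], [0.966, -0.245, -0.077, 648.141], [-0.004, 0.287, -0.958, 383.186], [0.0, 0.0, 0.0, 1.0]] [[326.54270421294285, 0.0, 260.01704026751764], [0.0, 326.54270421294285, 195.27000746496773], [0.0, 0.0, 1.0]]
{'t': 0.15, 'qpos': array([ 1.22841080e+00,  1.24335198e-01,  1.65135674e+00, -1.66178864e-05,
        1.36751338e+00, -8.26550174e-02]), 'qvel': array([ 6.53693786e-05, -1.75844513e-03, -3.69194300e-03,  8.18455900e-04,
       -1.22630732e-03, -1.79070576e-04]), 'joint_torque': array([ 6.73112991e-04, -4.18194008e+01, -3.60471797e+01,  7.75456661e-02,
        4.68962523e-02, -8.81523420e-05]), 'position': array([166.83079217, 627.70493525, 213.6845495 ]), 'eef_rot': array([-1.62121676e-04,  1.29498821e-01,  9.91579248e-01, -7.89908791e-04]), 'wrist_force': array([-0.48649657,  0.30137744, -1.00209625]), 'ft_torque': array([-0.01828442, -0.02324112,  0.01478838]), 'width': 94.6259465656416}
```

View pics/top0.png

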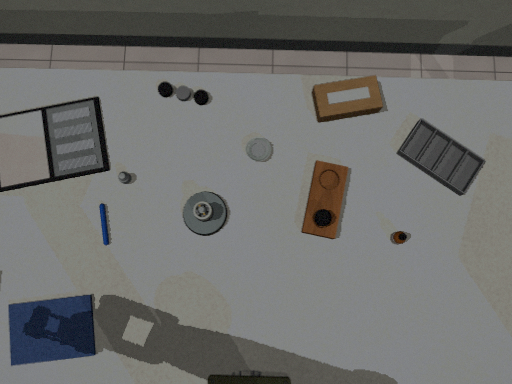

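View pics/side0.png

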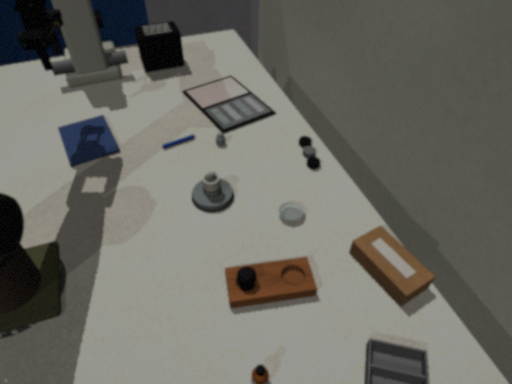

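The top view shows the stand at about (204,213), the rack at (325,200), its empty recess at (329,179) and the eyepiece at (323,218). Next I measure these.

```bash
python3 - <<'E'
from h import *
c=ld('top0');s=ld('side0')
im=c['pixels']
cv2.imwrite('pics/z1.png',cv2.resize(im[180:246,170:240],None,fx=8,fy=8,interpolation=cv2.INTER_CUBIC))
cv2.imwrite('pics/z2.png',cv2.resize(im[150:250,290:360],None,fx=6,fy=6,interpolation=cv2.INTER_CUBIC))
cv2.imwrite('pics/z3.png',cv2.resize(s['pixels'][160:220,180:245],None,fx=9,fy=9,interpolation=cv2.INTER_CUBIC))
print('stand disc',onz(c,204.5,213,20),'hole',onz(c,329,179,30),'eye top',onz(c,323,217,66),'sleevetop',onz(c,203,210,70))
print('side disc',onz(s,213,195,20),'hole',onz(s,293,274,30))
E
```

```text
stand disc [503.39794051 123.58780682  20.        ] hole [ 599.4050773  -195.86125008   30.        ] eye top [ 495.87133994 -175.01463503   66.        ] sleevetop [504.87381649 122.13484715  70.        ]
side disc [502.37511101 112.69567411  20.        ] hole [ 599.09399385 -191.2545274    30.        ]
```

View pics/z1.png

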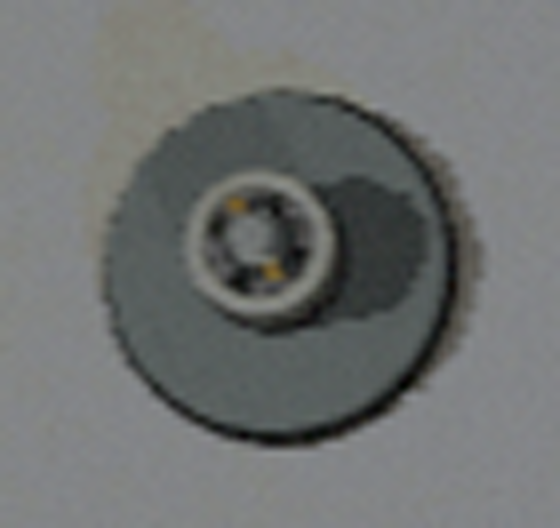

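View pics/z2.png

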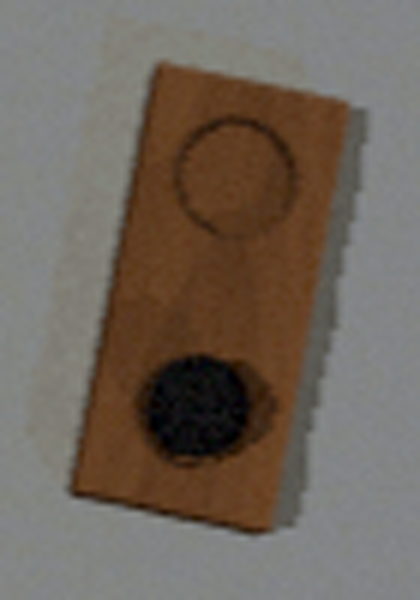

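View pics/z3.png

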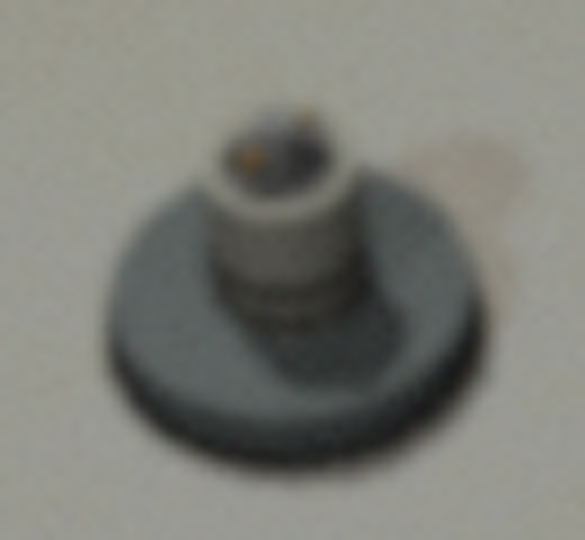

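The zoom shows the sleeve's mouth at about (203,210), with brass pin ends at (199.5,205.5) and (204,214). I'll bring the wrist camera over the stand for a closer view.

Call:
{"method": "move_arm", "body": {"rows": [{"x": -30, "y": -26}, {"x": -30, "y": -26}, {"x": -30, "y": -26}, {"x": -30, "y": -26}, {"x": -30, "y": -26}, {"x": -30, "y": -26}, {"x": -30, "y": -26}, {"x": -30, "y": -26}, {"x": -30, "y": -26}, {"x": -30, "y": -26}, {"x": -30, "y": -26}, {"x": -30, "y": -26}]}}

```text
$.rows[0]: bad value
```

Call:
{"method": "move_arm", "body": {"rows": [{"x": -30, "y": -26}, {"x": -30, "y": -26}, {"x": -30, "y": -26}, {"x": -6, "y": -12}, {}, {}, {}]}}

```text
$.rows[0]: bad value
```

```bash
python3 - <<'E'
from h import *
c=snap('wrist','w1');s=manip.read_state();print(s['t'],s['position'],s['eef_rot'],s['wrist_force'])
print(proj(c,[[504,122,70]]))
E
```

```text
0.2 [166.86478789 627.81051867 213.85266134] [-1.47683479e-04  1.29540926e-01  9.91573868e-01 -6.25116735e-04] [-0.09642303  0.27985905 -0.34306991]
[[ -9.46900793 480.27539738]]
```

View pics/w1.png

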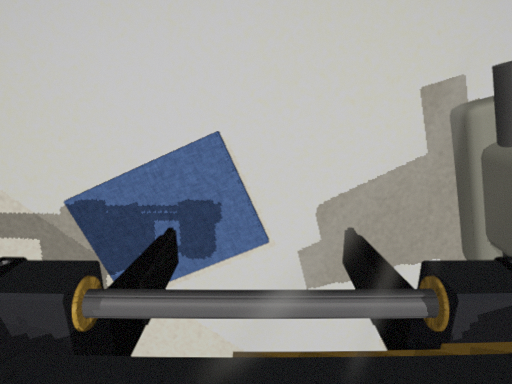

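The move was refused because rows need all fields. This picture shows the blue pad and the fingers, with tips at (172,232) and (350,232). I'll send it again with every field filled in.

Call:
{"method": "move_arm", "body": {"rows": [{"gripper": 95, "x": -30, "y": -26, "z": 0, "yaw": 0}, {"gripper": 95, "x": -30, "y": -26, "z": 0, "yaw": 0}, {"gripper": 95, "x": -30, "y": -26, "z": 0, "yaw": 0}, {"gripper": 95, "x": -30, "y": -26, "z": 0, "yaw": 0}, {"gripper": 95, "x": -30, "y": -26, "z": 0, "yaw": 0}, {"gripper": 95, "x": -30, "y": -26, "z": 0, "yaw": 0}, {"gripper": 95, "x": -30, "y": -26, "z": 0, "yaw": 0}, {"gripper": 95, "x": -30, "y": -26, "z": 0, "yaw": 0}, {"gripper": 95, "x": -30, "y": -26, "z": 0, "yaw": 0}, {"gripper": 95, "x": -30, "y": -26, "z": 0, "yaw": 0}, {"gripper": 95, "x": -30, "y": -26, "z": 0, "yaw": 0}, {"gripper": 95, "x": -30, "y": -26, "z": 0, "yaw": 0}]}}

```text
t: 1.4
position: [435.3, 232.7, 214.6]
eef_rot: [0.0, 0.13, 0.992, 0.0]
wrist_force: [0.7, 0.2, -0.1]
width: 94.9
```

Call:
{"method": "move_arm", "body": {"rows": [{"gripper": 95, "x": -30, "y": -26, "z": 0, "yaw": 0}, {"gripper": 95, "x": -30, "y": -26, "z": 0, "yaw": 0}, {"gripper": 95, "x": -30, "y": -26, "z": 0, "yaw": 0}, {"gripper": 95, "x": -6, "y": -12, "z": 0, "yaw": 0}, {"gripper": 95, "x": 0, "y": 0, "z": 0, "yaw": 0}, {"gripper": 95, "x": 0, "y": 0, "z": 0, "yaw": 0}, {"gripper": 95, "x": 0, "y": 0, "z": 0, "yaw": 0}]}}

```text
t: 2.1
position: [503.7, 123.7, 214.6]
eef_rot: [-0.0, 0.129, 0.992, 0.0]
wrist_force: [0.3, 0.2, 0.4]
width: 95.0
```

```bash
python3 - <<'E'
from h import *
c=snap('wrist','w2');s=manip.read_state();print(s['t'],s['position'],s['eef_rot'],s['wrist_force'])
print(proj(c,[[504,122,70]]))
E
```

```text
2.15 [503.80563747 123.72309598 214.62842602] [-6.18639077e-05  1.28622551e-01  9.91693610e-01  1.42016491e-04] [ 0.08739574 -0.33122175 -0.51362634]
[[259.65703856 183.36505017]]
```

View pics/w2.png

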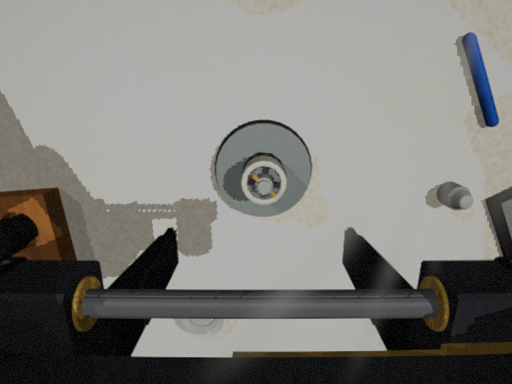

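The wrist view shows the sleeve's mouth at (264,182) and the pin ends near (254,176) and (274,193). I'll zoom in.

```bash
python3 - <<'E'
from h import *
c=ld('w2');im=c['pixels']
x0,y0=234,150
z=cv2.resize(im[y0:y0+60,x0:x0+60],None,fx=10,fy=10,interpolation=cv2.INTER_CUBIC)
cv2.imwrite('pics/z4.png',cv2.convertScaleAbs(z,alpha=1.3))
hsv=cv2.cvtColor(im,cv2.COLOR_BGR2HSV)[y0:y0+60,x0:x0+60]
m=((hsv[...,0]>10)&(hsv[...,0]<30)&(hsv[...,1]>110)&(hsv[...,2]>70)).astype(np.uint8)
n,l,st,ce=cv2.connectedComponentsWithStats(m)
for i in range(1,n): print(st[i],ce[i]+[x0,y0],onz(c,*(ce[i]+[x0,y0]),78)[:2])
E
```

```text
[18 25  7  6 30] [254.9        177.43333333] [495.11359708 119.62783679]
[36 41  5  6 21] [271.95238095 193.38095238] [514.82769451 131.5905148 ]
```

View pics/z4.png

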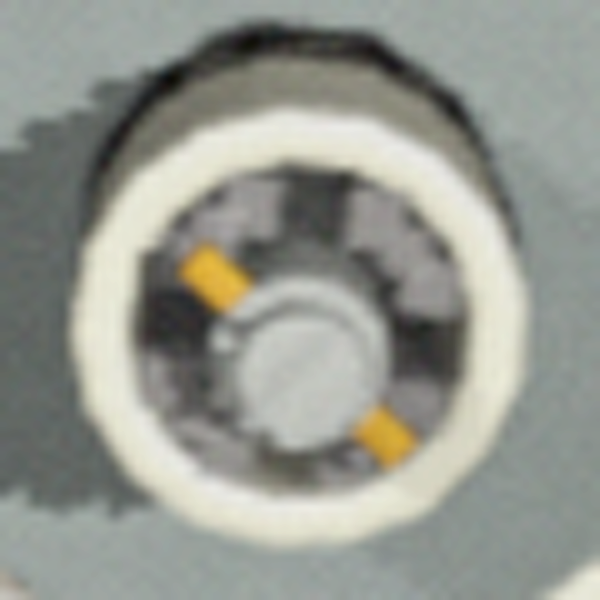

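```bash
python3 - <<'E'
from h import *
c=ld('w2')
f=lambda a,b,z:onz(c,234+(a+.5)/10-.5,150+(b+.5)/10-.5,z)[:2]
L,R,T,B=[f(*p,70) for p in((172,320),(435,345),(320,207),(283,480))]
P,Q=f(215,280,78),f(387,435,78)
ang=lambda d:np.degrees(np.arctan2(d[1],d[0]))
print('slot',ang(R-L),ang(T-B),'pin',ang(Q-P),(P+Q)/2,'ctr',(L+R)/2,(T+B)/2)
print('ring',(f(75,325,70)+f(525,325,70))/2,f(75,325,70),f(525,325,70),(f(300,108,70)+f(300,547,70))/2)
s=manip.read_state()
from scipy.spatial.transform import Rotation as Ro
q=s['eef_rot'];M=Ro.from_quat([q[1],q[2],q[3],q[0]]).as_matrix();print(M.round(3))
for p in([503.4,123.6],[505,124.5]): print(M.T@(np.array([*p,41])-s['position']))
# top cam ring
t=ld('top0');print(onz(t,170+262/8,180+246/8,70), onz(t,170+255/8,180+238/8,78))
E
```

```text
slot 69.63464376927361 157.9234075444956 pin 32.316030541081005 [504.91849996 125.84600796] ctr [504.51796647 126.23817057] [505.71634378 125.68240373]
ring [503.67880172 126.08206367] [497.985739   104.47802287] [509.37186445 147.68610447] [504.35666087 125.90639615]
[[-0.967  0.255 -0.   ]
 [ 0.255  0.967  0.   ]
 [ 0.     0.    -1.   ]]
[  0.33316573  -0.26864795 173.62841601]
[ -0.98429675   1.0097466  173.62854597]
[502.99262494 122.67007601  70.        ] [504.4235358  124.01453928  78.        ]
```

The slots lie at about 69° and the pin at about 32°, so the sleeve needs about 36.5° clockwise from above (+0.64 rad tool yaw). I'll go down and grip gently.

Call:
{"method": "move_arm", "body": {"rows": [{"gripper": 95, "x": 0, "y": 1.6, "z": 34.8, "yaw": 0}, {"gripper": 95, "x": 0, "y": 0, "z": 34.8, "yaw": 0}, {"gripper": 95, "x": 0, "y": 0, "z": 34.8, "yaw": 0}, {"gripper": 95, "x": 0, "y": 0, "z": 34.8, "yaw": 0}, {"gripper": 95, "x": 0, "y": 0, "z": 34.8, "yaw": 0}, {"gripper": 95, "x": 0, "y": 0, "z": 0, "yaw": 0}, {"gripper": 95, "x": 0, "y": 0, "z": 0, "yaw": 0}, {"gripper": 70, "x": 0, "y": 0, "z": 0, "yaw": 0}, {"gripper": 56, "x": 0, "y": 0, "z": 0, "yaw": 0}, {"gripper": 52, "x": 0, "y": 0, "z": 0, "yaw": 0}, {"gripper": 52, "x": 0, "y": 0, "z": 0, "yaw": 0}], "grip_force": 6}}

```text
t: 3.25
position: [505.6, 124.2, 41.8]
eef_rot: [0.001, 0.13, 0.992, 0.0]
wrist_force: [-0.1, -0.2, 0.5]
width: 68.5
```

```bash
python3 - <<'E'
from h import *
c=snap('wrist','w3');s=manip.read_state();print(s['t'],s['position'],s['wrist_force'],s['width'])
cv2.imwrite('pics/z5.png',cv2.resize(c['pixels'][130:290,140:380],None,fx=3,fy=3,interpolation=cv2.INTER_CUBIC))
E
```

```text
3.3 [505.33956219 124.09530264  41.45448999] [-0.44501467  0.59325441 -0.4905356 ] 64.5517498318526
```

View pics/z5.png

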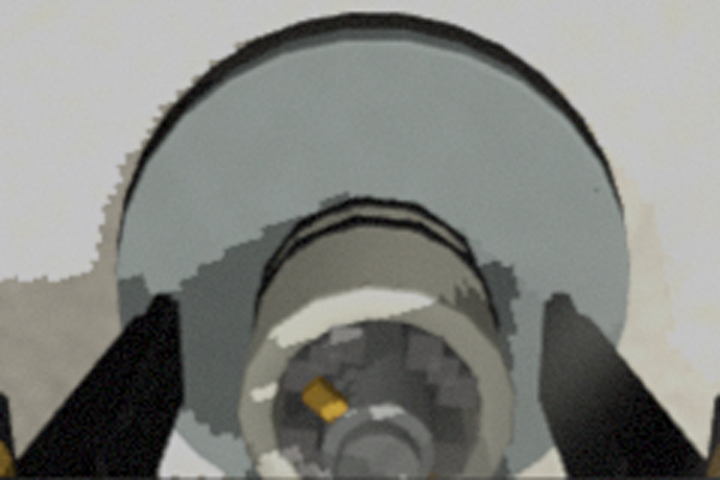

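```bash
python3 - <<'E'
from h import *
c=ld('w3')
f=lambda a,b,z:onz(c,140+(a+.5)/3-.5,130+(b+.5)/3-.5,z)[:2]
a,b=f(240,405,70),f(512,405,70);print(a,b,(a+b)/2,np.linalg.norm(a-b))
a,b=f(183,380,50),f(542,380,50);print(a,b,(a+b)/2)
s=manip.read_state();print(s['position'],s['eef_rot'],s['width'])
E
```

```text
[496.65506369 105.31458965] [507.91861319 147.76116549] [502.28683844 126.53787757] 43.915593454802476
[499.03930185  91.19518496] [515.85934146 154.63780435] [507.44932165 122.91649466]
[505.33956219 124.09530264  41.45448999] [6.60538004e-04 1.29558351e-01 9.91571566e-01 1.63740638e-04] 64.5517498318526
```

The sleeve's axis sits about 1.8 mm toward +y tool from the fingers' midline. I'll shift over and close softly.

Call:
{"method": "move_arm", "body": {"rows": [{"gripper": 56, "x": 1, "y": 1.8, "z": 0, "yaw": 0}, {"gripper": 52, "x": 0, "y": 0, "z": 0, "yaw": 0}, {"gripper": 50, "x": 0, "y": 0, "z": 0, "yaw": 0}, {"gripper": 48, "x": 0, "y": 0, "z": 0, "yaw": 0}, {"gripper": 44, "x": 0, "y": 0, "z": 0, "yaw": 0}, {"gripper": 40, "x": 0, "y": 0, "z": 0, "yaw": 0}, {"gripper": 40, "x": 0, "y": 0, "z": 0, "yaw": 0}, {"gripper": 40, "x": 0, "y": 0, "z": 0, "yaw": 0}, {"gripper": 40, "x": 0, "y": 0, "z": 0, "yaw": 0}], "grip_force": 5}}

```text
t: 4.2
position: [504.4, 126.1, 40.7]
eef_rot: [0.0, 0.13, 0.992, 0.0]
wrist_force: [0.7, 0.3, -0.6]
width: 46.7
```

```bash
python3 - <<'E'
from h import *
c=snap('wrist','w4');s=manip.read_state();print(s['t'],s['position'],s['wrist_force'],s['ft_torque'],s['width'])
cv2.imwrite('pics/z6.png',cv2.resize(c['pixels'][130:290,140:380],None,fx=3,fy=3,interpolation=cv2.INTER_CUBIC))
E
```

```text
4.25 [504.38334282 126.08317882  40.68061998] [0.68875211 1.18521193 0.78366269] [ 0.18922661 -0.10327658 -0.05304841] 46.30343081528682
```

View pics/z6.png

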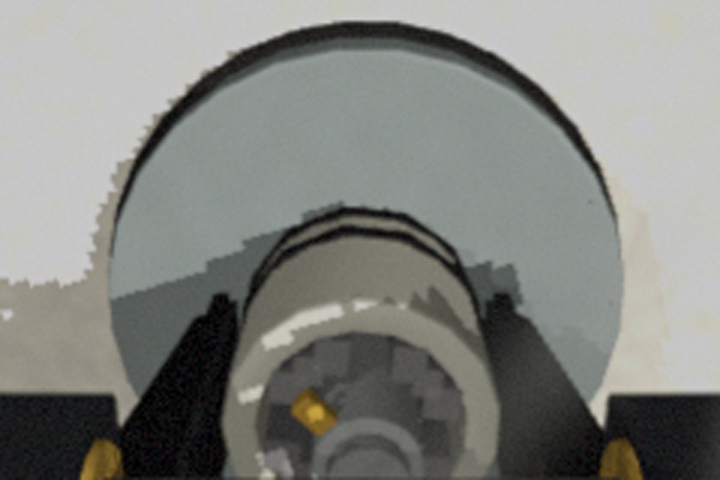

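The fingers are now at the sleeve on both sides (edges at 225 and 498 in the zoom). I'll firm the grip and read the side force.

Call:
{"method": "move_arm", "body": {"rows": [{"gripper": 40, "x": 0, "y": 0, "z": 0, "yaw": 0}, {"gripper": 40, "x": 0, "y": 0, "z": 0, "yaw": 0}, {"gripper": 40, "x": 0, "y": 0, "z": 0, "yaw": 0}], "grip_force": 8}}

```text
t: 4.55
position: [504.3, 126.1, 40.7]
eef_rot: [0.0, 0.13, 0.992, 0.0]
wrist_force: [0.8, 1.3, 0.2]
width: 46.4
```

Call:
{"method": "move_arm", "body": {"rows": [{"gripper": 40, "x": 0, "y": 0, "z": 0, "yaw": 0}, {"gripper": 40, "x": 0, "y": 0, "z": 0, "yaw": 0}, {"gripper": 40, "x": 0, "y": 0, "z": 0, "yaw": 0}], "grip_force": 15}}

```text
t: 4.85
position: [504.3, 126.0, 40.7]
eef_rot: [0.0, 0.13, 0.992, -0.0]
wrist_force: [1.2, 0.6, 0.2]
width: 45.8
```

Side force is small. I'll lift 3 mm, still below the pin, and turn 0.64 rad.

Call:
{"method": "move_arm", "body": {"rows": [{"gripper": 40, "x": 0, "y": 0, "z": 0, "yaw": 0}, {"gripper": 40, "x": 0, "y": 0, "z": -1.5, "yaw": 0}, {"gripper": 40, "x": 0, "y": 0, "z": -1.5, "yaw": 0}, {"gripper": 40, "x": 0, "y": 0, "z": 0, "yaw": 0.08}, {"gripper": 40, "x": 0, "y": 0, "z": 0, "yaw": 0.08}, {"gripper": 40, "x": 0, "y": 0, "z": 0, "yaw": 0.08}, {"gripper": 40, "x": 0, "y": 0, "z": 0, "yaw": 0.08}], "grip_force": 20}}

```text
t: 5.55
position: [503.9, 125.9, 43.4]
eef_rot: [-0.0, 0.287, 0.958, -0.0]
wrist_force: [-0.6, -0.1, -2.2]
width: 46.0
```

Call:
{"method": "move_arm", "body": {"rows": [{"gripper": 40, "x": 0, "y": 0, "z": 0, "yaw": 0.08}, {"gripper": 40, "x": 0, "y": 0, "z": 0, "yaw": 0.08}, {"gripper": 40, "x": 0, "y": 0, "z": 0, "yaw": 0.08}, {"gripper": 40, "x": 0, "y": 0, "z": 0, "yaw": 0.08}, {"gripper": 40, "x": 0, "y": 0, "z": 0, "yaw": 0}, {"gripper": 40, "x": 0, "y": 0, "z": 0, "yaw": 0}]}}

```text
t: 6.15
position: [504.1, 126.0, 43.5]
eef_rot: [-0.0, 0.434, 0.901, -0.0]
wrist_force: [-0.0, -0.2, -1.6]
width: 45.8
```

```bash
python3 - <<'E'
from h import *
c=snap('wrist','w5');s=manip.read_state();print(s['t'],s['position'],s['wrist_force'],s['ft_torque'],s['width'])
cv2.imwrite('pics/z7.png',cv2.resize(c['pixels'][190:320,200:320],None,fx=5,fy=5,interpolation=cv2.INTER_CUBIC))
t=snap('top','t5')
cv2.imwrite('pics/z8.png',cv2.resize(t['pixels'][180:246,170:240],None,fx=8,fy=8,interpolation=cv2.INTER_CUBIC))
E
```

```text
6.2 [504.17913905 125.97851752  43.55607379] [ 0.19122435  0.56387137 -1.61745572] [-0.05023756  0.01925991  0.01088986] 45.91904508602725
```

View pics/z7.png

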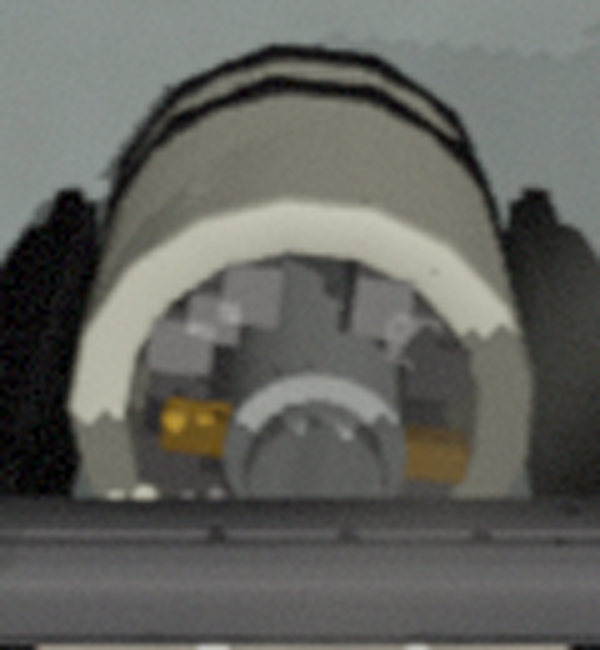

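The pin (ends at (195,427) and (437,455) in the zoom) now runs parallel to the sleeve's left-right slots. I'll lift lightly by 6 mm. If the pin blocks the sleeve, the spring adds only about 4–5 N.

Call:
{"method": "move_arm", "body": {"rows": [{"gripper": 40, "x": 0, "y": 0, "z": -1, "yaw": 0}, {"gripper": 40, "x": 0, "y": 0, "z": -1, "yaw": 0}, {"gripper": 40, "x": 0, "y": 0, "z": -1, "yaw": 0}, {"gripper": 40, "x": 0, "y": 0, "z": -1, "yaw": 0}, {"gripper": 40, "x": 0, "y": 0, "z": -1, "yaw": 0}, {"gripper": 40, "x": 0, "y": 0, "z": -1, "yaw": 0}, {"gripper": 40, "x": 0, "y": 0, "z": 0, "yaw": 0}, {"gripper": 40, "x": 0, "y": 0, "z": 0, "yaw": 0}]}}

```text
t: 7.05
position: [504.3, 126.1, 49.7]
eef_rot: [0.0, 0.435, 0.9, 0.0]
wrist_force: [0.1, 0.3, -1.3]
width: 46.4
```

```bash
python3 - <<'E'
from h import *
c=snap('wrist','w6');s=manip.read_state();print(s['t'],s['position'],s['wrist_force'],s['ft_torque'],s['width'])
cv2.imwrite('pics/z9.png',cv2.resize(c['pixels'][190:320,200:320],None,fx=5,fy=5,interpolation=cv2.INTER_CUBIC))
E
```

```text
7.1 [504.32785588 126.05043613  49.6750786 ] [-0.15836676 -0.14948996 -2.15791974] [-0.03533284  0.05445909  0.02458845] 45.987024623420886
```

View pics/z9.png

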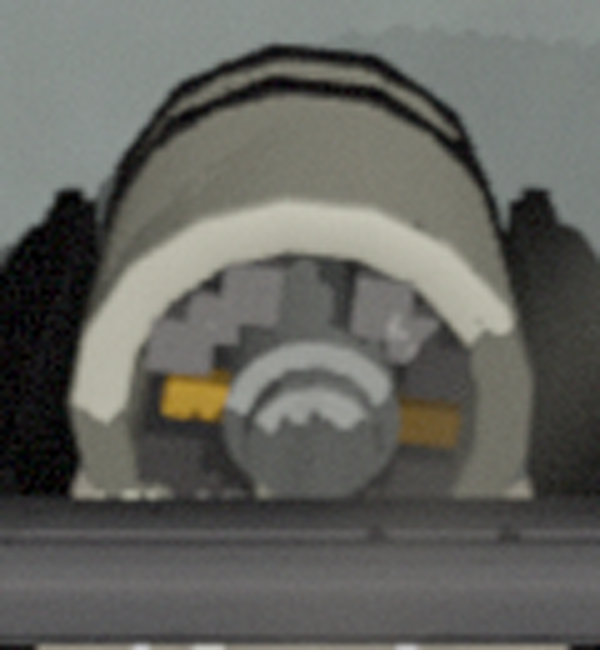

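No added force, and the pin has sunk relative to the sleeve's mouth, so the sleeve has probably slid over it. I'll keep lifting in small steps.

Call:
{"method": "move_arm", "body": {"rows": [{"gripper": 40, "x": 0, "y": 0, "z": -1, "yaw": 0}, {"gripper": 40, "x": 0, "y": 0, "z": -1, "yaw": 0}, {"gripper": 40, "x": 0, "y": 0, "z": -1, "yaw": 0}, {"gripper": 40, "x": 0, "y": 0, "z": -1, "yaw": 0}, {"gripper": 40, "x": 0, "y": 0, "z": 0, "yaw": 0}]}}

```text
t: 7.6
position: [504.5, 126.1, 53.9]
eef_rot: [0.0, 0.435, 0.9, 0.0]
wrist_force: [-0.3, 0.6, -1.8]
width: 46.1
```

Call:
{"method": "move_arm", "body": {"rows": [{"gripper": 40, "x": 0, "y": 0, "z": -2, "yaw": 0}, {"gripper": 40, "x": 0, "y": 0, "z": -2, "yaw": 0}, {"gripper": 40, "x": 0, "y": 0, "z": -2, "yaw": 0}, {"gripper": 40, "x": 0, "y": 0, "z": 0, "yaw": 0}]}}

```text
t: 8.0
position: [504.7, 126.1, 60.2]
eef_rot: [0.0, 0.435, 0.901, 0.0]
wrist_force: [0.2, 0.7, -2.2]
width: 46.2
```

Call:
{"method": "move_arm", "body": {"rows": [{"gripper": 40, "x": 0, "y": 0, "z": -3, "yaw": 0}, {"gripper": 40, "x": 0, "y": 0, "z": -3, "yaw": 0}, {"gripper": 40, "x": 0, "y": 0, "z": -3, "yaw": 0}, {"gripper": 40, "x": 0, "y": 0, "z": -3, "yaw": 0}, {"gripper": 40, "x": 0, "y": 0, "z": -3, "yaw": 0}, {"gripper": 40, "x": 0, "y": 0, "z": 0, "yaw": 0}]}}

```text
t: 8.6
position: [504.8, 126.1, 75.3]
eef_rot: [0.0, 0.435, 0.9, 0.0]
wrist_force: [-0.4, -1.1, -1.3]
width: 46.4
```

Call:
{"method": "move_arm", "body": {"rows": [{"gripper": 40, "x": 0, "y": 0, "z": -4, "yaw": 0}, {"gripper": 40, "x": 0, "y": 0, "z": -4, "yaw": 0}, {"gripper": 40, "x": 0, "y": 0, "z": -4, "yaw": 0}, {"gripper": 40, "x": 0, "y": 0, "z": -4, "yaw": 0}, {"gripper": 40, "x": 0, "y": 0, "z": -4, "yaw": 0}, {"gripper": 40, "x": 0, "y": 0, "z": 0, "yaw": 0}]}}

```text
t: 9.2
position: [504.9, 126.2, 95.6]
eef_rot: [0.001, 0.435, 0.9, 0.0]
wrist_force: [-0.1, 0.3, -2.1]
width: 46.2
```

Call:
{"method": "move_arm", "body": {"rows": [{"gripper": 40, "x": 0, "y": 0, "z": -4, "yaw": 0}, {"gripper": 40, "x": 0, "y": 0, "z": -4, "yaw": 0}, {"gripper": 40, "x": 0, "y": 0, "z": -4, "yaw": 0}, {"gripper": 40, "x": 0, "y": 0, "z": -4, "yaw": 0}, {"gripper": 40, "x": 0, "y": 0, "z": -8, "yaw": 0}, {"gripper": 40, "x": 0, "y": 0, "z": -12, "yaw": 0}, {"gripper": 40, "x": 0, "y": 0, "z": -16, "yaw": 0}, {"gripper": 40, "x": 0, "y": 0, "z": -16, "yaw": 0}, {"gripper": 40, "x": 0, "y": 0, "z": -12, "yaw": 0}, {"gripper": 40, "x": 0, "y": 0, "z": 0, "yaw": 0}, {"gripper": 40, "x": 0, "y": 0, "z": 0, "yaw": 0}]}}

```text
t: 10.3
position: [504.5, 126.1, 175.1]
eef_rot: [0.0, 0.435, 0.9, 0.0]
wrist_force: [0.6, -0.5, -2.7]
width: 46.0
```

```bash
python3 - <<'E'
from h import *
c=snap('wrist','w7');s=manip.read_state();print(s['t'],s['position'],s['wrist_force'],s['ft_torque'],s['width'],s['eef_rot'],s['qpos'])
t=snap('side','s7')
cv2.imwrite('pics/z10.png',np.hstack([cv2.resize(t['pixels'][110:230,150:270],(400,400),interpolation=cv2.INTER_CUBIC),cv2.resize(c['pixels'][130:330,160:360],(400,400))]))
E
```

```text
10.35 [503.98400889 126.00455962 174.2314473 ] [ 0.11836443  0.92792808 -1.90365862] [-0.06078091  0.01818704  0.00750693] 46.09932076767052 [-3.22106409e-04  4.34891918e-01  9.00482575e-01 -2.17000720e-04] [ 1.41634525e-01 -1.38506251e-01  1.98011920e+00 -1.04629828e-06
  1.30075647e+00 -5.29324956e-01]
```

View pics/z10.png

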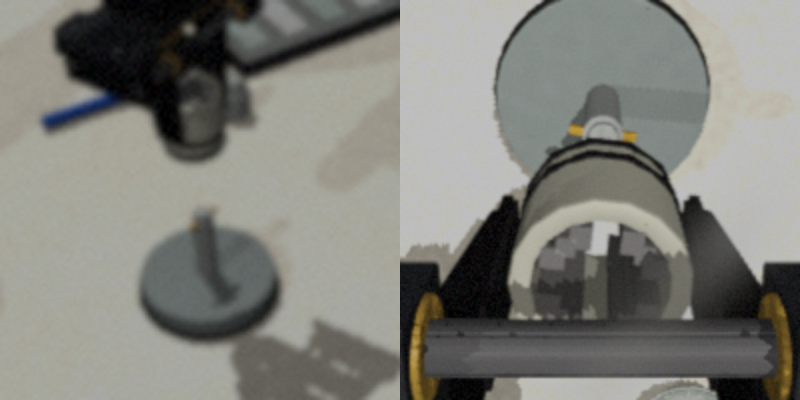

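The sleeve is free: the spindle stands empty below it, and the wrist view shows the pin clear of the sleeve. I'll carry it toward the rack and stop about 40 mm short to look at the recess.

Call:
{"method": "move_arm", "body": {"rows": [{"gripper": 40, "x": -12, "y": -3.5, "z": 0, "yaw": 0}, {"gripper": 40, "x": -24, "y": -7, "z": 0, "yaw": 0}, {"gripper": 40, "x": -34, "y": -10, "z": 0, "yaw": 0}, {"gripper": 40, "x": -34, "y": -10, "z": 0, "yaw": 0}, {"gripper": 40, "x": -34, "y": -10, "z": 0, "yaw": 0}, {"gripper": 40, "x": -34, "y": -10, "z": 0, "yaw": 0}, {"gripper": 40, "x": -34, "y": -10, "z": 0, "yaw": 0}, {"gripper": 40, "x": -34, "y": -10, "z": 0, "yaw": 0}, {"gripper": 40, "x": -34, "y": -10, "z": 0, "yaw": 0}, {"gripper": 40, "x": -34, "y": -10, "z": 0, "yaw": 0}, {"gripper": 40, "x": -24, "y": -7, "z": 0, "yaw": 0}, {"gripper": 40, "x": -12, "y": -3, "z": 0, "yaw": 0}]}}

```text
t: 11.6
position: [639.4, -208.8, 173.4]
eef_rot: [-0.001, 0.436, 0.9, -0.0]
wrist_force: [0.4, 0.2, -1.5]
width: 45.5
```

Call:
{"method": "move_arm", "body": {"rows": [{"gripper": 40, "x": 0, "y": 0, "z": 0, "yaw": -0.08}, {"gripper": 40, "x": 0, "y": 0, "z": 0, "yaw": -0.1}, {"gripper": 40, "x": 0, "y": 0, "z": 0, "yaw": -0.1}, {"gripper": 40, "x": 0, "y": 0, "z": 0, "yaw": -0.1}, {"gripper": 40, "x": 0, "y": 0, "z": 0, "yaw": -0.1}, {"gripper": 40, "x": 0, "y": 0, "z": 0, "yaw": -0.1}, {"gripper": 40, "x": 0, "y": 0, "z": 0, "yaw": -0.08}, {"gripper": 40, "x": 0, "y": 0, "z": 0, "yaw": 0}, {"gripper": 40, "x": 0, "y": 0, "z": 0, "yaw": 0}]}}

```text
t: 12.5
position: [639.2, -205.6, 174.2]
eef_rot: [-0.0, 0.12, 0.993, 0.0]
wrist_force: [-0.9, 0.2, -1.4]
width: 46.1
```

```bash
python3 - <<'E'
from h import *
c=snap('wrist','w8');s=manip.read_state();print(s['t'],s['position'],s['wrist_force'],s['width'],s['eef_rot'])
print(proj(c,[[600,-194,30]]))
E
```

```text
12.55 [ 639.29754611 -205.67649497  174.27942984] [-0.27434737  0.81431026 -1.78088237] 46.08359059279013 [-3.33891775e-04  1.20216048e-01  9.92747690e-01  1.20897786e-04]
[[263.29862141 141.60831842]]
```

View pics/w8.png

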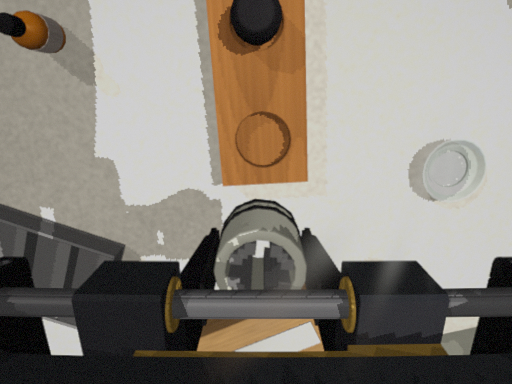

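The recess shows at about (263,139), between the eyepiece at (256,17) and the held sleeve. I'll fit its rim.

```bash
python3 - <<'E'
from h import *
c=ld('w8');im=c['pixels']
x0,y0=215,95
z=cv2.resize(im[y0:y0+100,x0:x0+95],None,fx=6,fy=6,interpolation=cv2.INTER_CUBIC)
cv2.imwrite('pics/z11.png',cv2.convertScaleAbs(z,alpha=1.5))
E
```

```text
(no output)
```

View pics/z11.png

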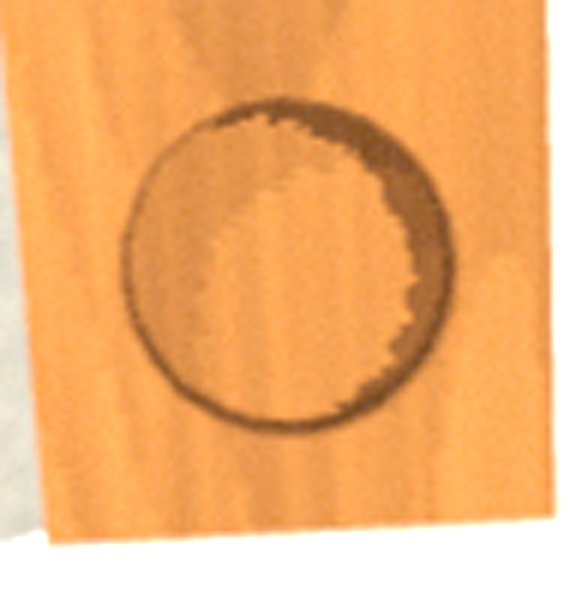

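```bash
python3 - <<'E'
from h import *
from scipy.spatial.transform import Rotation as Ro
c=ld('w8');s=manip.read_state();p=s['position'];q=s['eef_rot'];M=Ro.from_quat([q[1],q[2],q[3],q[0]]).as_matrix()
f=lambda a,b:onz(c,215+(a+.5)/6-.5,95+(b+.5)/6-.5,30)
L,R,T,B=f(122,265),f(454,265),f(288,97),f(288,433)
print((L+R)/2,(T+B)/2,np.linalg.norm(L-R),np.linalg.norm(T-B))
H=((L+R)/2+(T+B)/2)/2
print('hole in tool',M.T@(H-p))
zb=p[2]-20.7
print('bottom front edge tool',M.T@(onz(c,260,201.5,zb)-p))
zt=p[2]+29.3
for u,v in((260,223),(215,264),(306,264)): print('top',M.T@(onz(c,u,v,zt)-p))
E
python3 - <<'E'
import cv2
im=cv2.imread('pics/w8.png')
cv2.imwrite('pics/z12.png',cv2.convertScaleAbs(cv2.resize(im[190:300,200:320],None,fx=6,fy=5,interpolation=cv2.INTER_CUBIC),alpha=1.3))
E
```

```text
[ 597.1782423  -194.01913048   30.        ] [ 597.78250346 -194.16404275   30.        ] 52.85709220558762 53.234521233150346
hole in tool [ 43.27382868   1.24573173 144.30961111]
bottom front edge tool [20.31575611 -1.00653532 20.71390309]
top [ 25.96696657  -0.91918061 -29.28218488]
top [  4.84407866 -22.52141337 -29.30025335]
top [  4.87908353  21.1522799  -29.29325166]
```

View pics/z12.png

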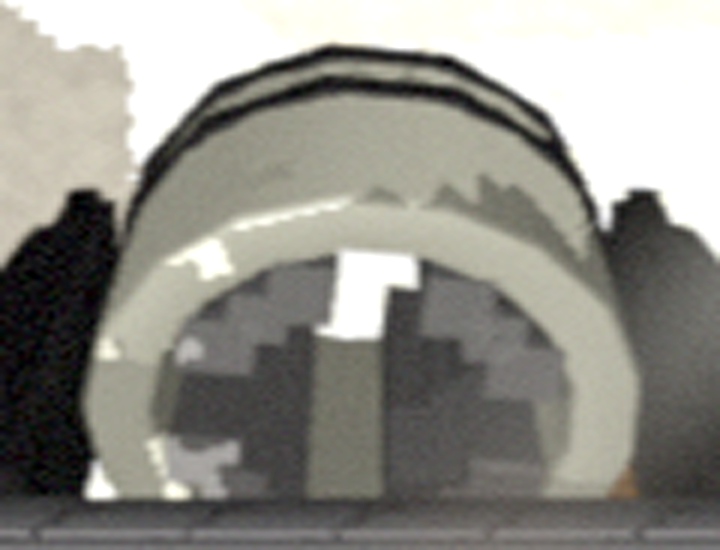

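The recess centre is at tool (+43.3,+1.3), and the held sleeve appears about −0.8 in y in the same picture. I'll shift by (43.5, 2), come down to just above the rack and check.

Call:
{"method": "move_arm", "body": {"rows": [{"gripper": 40, "x": 10, "y": 0.5, "z": 0, "yaw": 0}, {"gripper": 40, "x": 13.5, "y": 0.5, "z": 0, "yaw": 0}, {"gripper": 40, "x": 12, "y": 0.5, "z": 0, "yaw": 0}, {"gripper": 40, "x": 8, "y": 0.5, "z": 10, "yaw": 0}, {"gripper": 40, "x": 0, "y": 0, "z": 20, "yaw": 0}, {"gripper": 40, "x": 0, "y": 0, "z": 25, "yaw": 0}, {"gripper": 40, "x": 0, "y": 0, "z": 25, "yaw": 0}, {"gripper": 40, "x": 0, "y": 0, "z": 18, "yaw": 0}, {"gripper": 40, "x": 0, "y": 0, "z": 12, "yaw": 0}, {"gripper": 40, "x": 0, "y": 0, "z": 0, "yaw": 0}, {"gripper": 40, "x": 0, "y": 0, "z": 0, "yaw": 0}]}}

```text
t: 13.65
position: [597.9, -193.7, 65.1]
eef_rot: [0.0, 0.12, 0.993, -0.0]
wrist_force: [-0.7, 0.3, -2.1]
width: 46.2
```

```bash
python3 - <<'E'
from h import *
c=snap('wrist','w9');s=manip.read_state();print(s['t'],s['position'],s['wrist_force'],s['width'],s['eef_rot'])
t=snap('side','s9')
cv2.imwrite('pics/z13.png',cv2.convertScaleAbs(np.hstack([cv2.resize(t['pixels'][220:320,215:335],(480,400),interpolation=cv2.INTER_CUBIC),cv2.resize(c['pixels'][130:280,200:320],(320,400),interpolation=cv2.INTER_CUBIC)]),alpha=1.4))
t=snap('top','t9')
cv2.imwrite('pics/z14.png',cv2.convertScaleAbs(np.hstack([cv2.resize(t['pixels'][150:250,290:360],(420,600),interpolation=cv2.INTER_CUBIC)]),alpha=1.4))
E
```

```text
13.7 [ 598.4785178  -193.91685205   65.85082439] [ 0.31846666 -0.4295701  -1.42260133] 45.88433382814093 [ 9.81359394e-04  1.19657368e-01  9.92814722e-01 -2.80555779e-04]
```

View pics/z13.png

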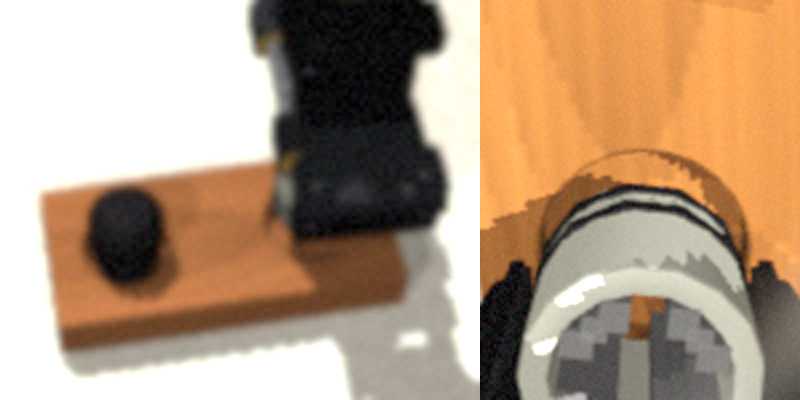

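View pics/w9.png

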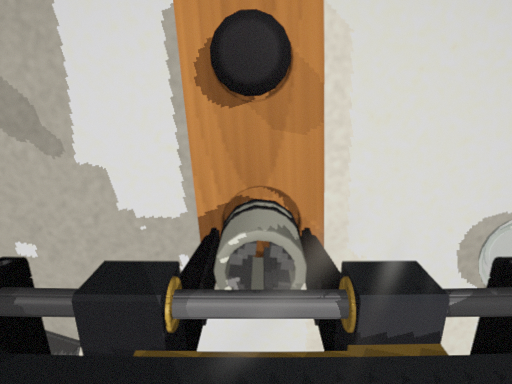

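```bash
python3 - <<'E'
from h import *
from scipy.spatial.transform import Rotation as Ro
c=ld('w9');im=c['pixels']
cv2.imwrite('pics/z15.png',cv2.convertScaleAbs(cv2.resize(im[175:235,210:310],None,fx=8,fy=8,interpolation=cv2.INTER_CUBIC),alpha=1.5))
s=manip.read_state();p=s['position'].copy();p[:]=[598,-193.7,65.3];q=s['eef_rot'];M=Ro.from_quat([q[1],q[2],q[3],q[0]]).as_matrix()
for n,u,v,z in(('rim',260,186.2,30),('riml',222.5,210.6,30),('rimr',299.4,207,30),('bot',260,199.4,44.6)): print(n,(M.T@(onz(c,u,v,z)-p)).round(1))
E
```

```text
rim [26.2 -1.  35.2]
riml [  9.4 -25.9  35.3]
rimr [12.  25.  35.3]
bot [21.8 -1.  20.6]
```

View pics/z15.png

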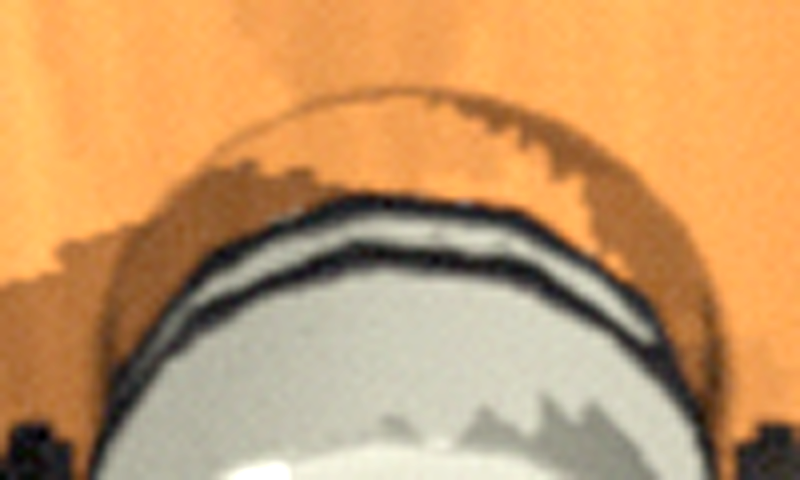

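View pics/z14.png

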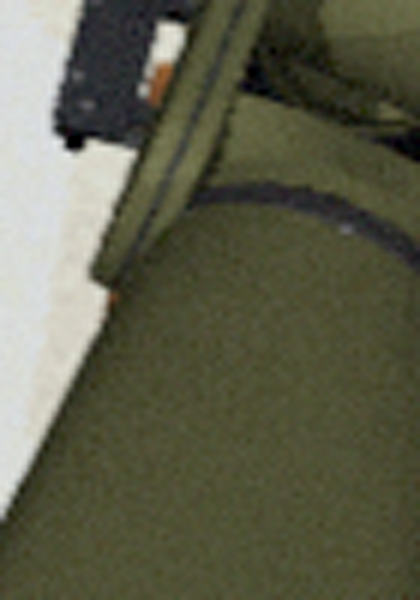

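The sleeve's foot is inside the rim outline, with the recess about 0.9 mm further in +x and +y tool. I'll correct and lower gently.

Call:
{"method": "move_arm", "body": {"rows": [{"gripper": 40, "x": 0.8, "y": 0.8, "z": 3, "yaw": 0}, {"gripper": 40, "x": 0, "y": 0, "z": 3, "yaw": 0}, {"gripper": 40, "x": 0, "y": 0, "z": 3, "yaw": 0}, {"gripper": 40, "x": 0, "y": 0, "z": 3, "yaw": 0}, {"gripper": 40, "x": 0, "y": 0, "z": 3, "yaw": 0}, {"gripper": 40, "x": 0, "y": 0, "z": 2, "yaw": 0}, {"gripper": 40, "x": 0, "y": 0, "z": 2, "yaw": 0}, {"gripper": 40, "x": 0, "y": 0, "z": 0, "yaw": 0}]}}

```text
t: 14.6
position: [596.9, -192.5, 45.2]
eef_rot: [-0.0, 0.12, 0.993, 0.0]
wrist_force: [-0.9, -0.6, -2.1]
width: 45.8
```

```bash
python3 - <<'E'
from h import *
c=snap('wrist','w10');s=manip.read_state();print(s['t'],s['position'],s['wrist_force'],s['ft_torque'],s['width'])
cv2.imwrite('pics/z16.png',cv2.convertScaleAbs(cv2.resize(c['pixels'][175:255,210:310],None,fx=7,fy=7,interpolation=cv2.INTER_CUBIC),alpha=1.5))
E
```

```text
14.65 [ 597.05173765 -192.57098039   45.46364316] [-0.37625008  0.01746764 -1.9288539 ] [ 0.027685    0.02923241 -0.00780145] 46.25343294442914
```

View pics/z16.png

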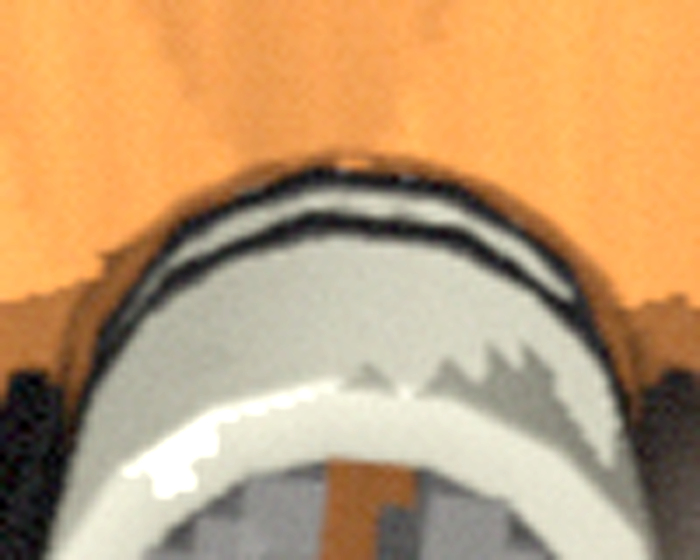

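The sleeve is centred in the recess and 5 mm in, with no added force. I'll lower it to the bottom.

Call:
{"method": "move_arm", "body": {"rows": [{"gripper": 40, "x": 0, "y": 0, "z": 2, "yaw": 0}, {"gripper": 40, "x": 0, "y": 0, "z": 2, "yaw": 0}, {"gripper": 40, "x": 0, "y": 0, "z": 1.5, "yaw": 0}, {"gripper": 40, "x": 0, "y": 0, "z": 1, "yaw": 0}, {"gripper": 40, "x": 0, "y": 0, "z": 0.5, "yaw": 0}, {"gripper": 40, "x": 0, "y": 0, "z": 0, "yaw": 0}]}}

```text
t: 15.25
position: [597.1, -192.6, 38.6]
eef_rot: [-0.0, 0.12, 0.993, 0.0]
wrist_force: [0.8, 0.7, -2.1]
width: 46.0
```

Call:
{"method": "move_arm", "body": {"rows": [{"gripper": 40, "x": 0, "y": 0, "z": 0.5, "yaw": 0}, {"gripper": 40, "x": 0, "y": 0, "z": 0.5, "yaw": 0}, {"gripper": 40, "x": 0, "y": 0, "z": 0, "yaw": 0}]}}

```text
t: 15.55
position: [597.1, -192.6, 37.6]
eef_rot: [-0.0, 0.12, 0.993, -0.0]
wrist_force: [-0.2, 0.6, -1.9]
width: 45.6
```

Call:
{"method": "move_arm", "body": {"rows": [{"gripper": 40, "x": 0, "y": 0, "z": 0.4, "yaw": 0}, {"gripper": 40, "x": 0, "y": 0, "z": 0.3, "yaw": 0}, {"gripper": 40, "x": 0, "y": 0, "z": 0, "yaw": 0}, {"gripper": 40, "x": 0, "y": 0, "z": 0, "yaw": 0}]}}

```text
t: 15.95
position: [597.1, -192.6, 37.0]
eef_rot: [0.0, 0.12, 0.993, -0.0]
wrist_force: [-0.3, -0.9, -2.7]
width: 46.1
```

Call:
{"method": "move_arm", "body": {"rows": [{"gripper": 40, "x": 0, "y": 0, "z": 0.3, "yaw": 0}, {"gripper": 40, "x": 0, "y": 0, "z": 0, "yaw": 0}, {"gripper": 40, "x": 0, "y": 0, "z": 0, "yaw": 0}]}}

```text
t: 16.25
position: [597.2, -192.6, 36.7]
eef_rot: [0.0, 0.12, 0.993, -0.0]
wrist_force: [-0.5, -0.3, -1.6]
width: 46.4
```

Call:
{"method": "move_arm", "body": {"rows": [{"gripper": 40, "x": 0, "y": 0, "z": 0.4, "yaw": 0}, {"gripper": 40, "x": 0, "y": 0, "z": 0, "yaw": 0}, {"gripper": 40, "x": 0, "y": 0, "z": 0, "yaw": 0}]}}

```text
t: 16.55
position: [597.3, -192.6, 36.7]
eef_rot: [0.0, 0.12, 0.993, -0.0]
wrist_force: [-1.1, 1.1, 1.4]
width: 45.9
```

Call:
{"method": "move_arm", "body": {"rows": [{"gripper": 40, "x": 0, "y": 0, "z": 0.4, "yaw": 0}, {"gripper": 40, "x": 0, "y": 0, "z": 0, "yaw": 0}, {"gripper": 40, "x": 0, "y": 0, "z": 0, "yaw": 0}]}}

```text
t: 16.85
position: [597.3, -192.7, 36.6]
eef_rot: [0.0, 0.12, 0.993, -0.0]
wrist_force: [-2.2, 1.5, 6.0]
width: 46.0
```

The bottom was reached at TCP z 36.6, which matches the expected 36.7, and the force turned upward. I'll relax slightly, then release.

Call:
{"method": "move_arm", "body": {"rows": [{"gripper": 40, "x": 0, "y": 0, "z": -0.5, "yaw": 0}, {"gripper": 47, "x": 0, "y": 0, "z": 0, "yaw": 0}, {"gripper": 52, "x": 0, "y": 0, "z": 0, "yaw": 0}, {"gripper": 60, "x": 0, "y": 0, "z": 0, "yaw": 0}, {"gripper": 70, "x": 0, "y": 0, "z": 0, "yaw": 0}, {"gripper": 70, "x": 0, "y": 0, "z": 0, "yaw": 0}, {"gripper": 70, "x": 0, "y": 0, "z": 0, "yaw": 0}, {"gripper": 70, "x": 0, "y": 0, "z": 0, "yaw": 0}]}}

```text
t: 17.65
position: [597.2, -192.6, 36.4]
eef_rot: [0.0, 0.12, 0.993, -0.0]
wrist_force: [0.3, 0.1, 0.6]
width: 70.4
```

```bash
python3 - <<'E'
from h import *
c=snap('wrist','w11');s=manip.read_state();print(s['t'],s['position'],s['wrist_force'],s['ft_torque'],s['width'])
cv2.imwrite('pics/z17.png',cv2.convertScaleAbs(cv2.resize(c['pixels'][165:275,185:335],None,fx=5,fy=5,interpolation=cv2.INTER_CUBIC),alpha=1.5))
E
```

```text
17.7 [ 597.17190636 -192.60272018   36.33550321] [-0.01216088  0.0778535   0.45663687] [ 0.00420703 -0.01964845 -0.00348481] 70.3872766627489
```

View pics/z17.png

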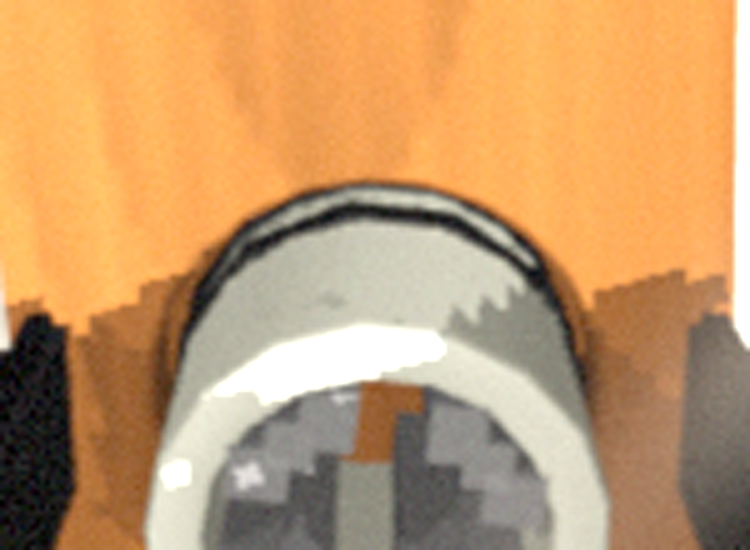

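The jaws are clear on both sides (inner edges near 70 and 685, sleeve 145–608) and the sleeve stands in the recess. I'll go straight up and away.

Call:
{"method": "move_arm", "body": {"rows": [{"gripper": 70, "x": 0, "y": 0, "z": -5, "yaw": 0}, {"gripper": 70, "x": 0, "y": 0, "z": -10, "yaw": 0}, {"gripper": 70, "x": 0, "y": 0, "z": -20, "yaw": 0}, {"gripper": 70, "x": 0, "y": 0, "z": -30, "yaw": 0}, {"gripper": 70, "x": 0, "y": 0, "z": -30, "yaw": 0}, {"gripper": 70, "x": 0, "y": 0, "z": -30, "yaw": 0}, {"gripper": 70, "x": -25, "y": 0, "z": -20, "yaw": 0}, {"gripper": 70, "x": -35, "y": 0, "z": 0, "yaw": 0}, {"gripper": 70, "x": -15, "y": 0, "z": 0, "yaw": 0}, {"gripper": 70, "x": 0, "y": 0, "z": 0, "yaw": 0}, {"gripper": 70, "x": 0, "y": 0, "z": 0, "yaw": 0}]}}

```text
t: 18.8
position: [669.7, -210.3, 181.6]
eef_rot: [-0.0, 0.12, 0.993, 0.0]
wrist_force: [0.3, 0.0, -0.2]
width: 70.0
```

```bash
python3 - <<'E'
from h import *
c=snap('wrist','w12');s=manip.read_state();print(s['t'],s['position'],s['wrist_force'],s['width'])
t=snap('side','s12')
cv2.imwrite('pics/z18.png',cv2.convertScaleAbs(np.hstack([cv2.resize(t['pixels'][150:330,170:350],(400,400),interpolation=cv2.INTER_CUBIC),cv2.resize(c['pixels'][0:200,160:360],(400,400),interpolation=cv2.INTER_CUBIC)]),alpha=1.4))
E
```

```text
18.85 [ 669.38185949 -210.20986451  181.49203327] [-0.05634735 -0.15429919  0.68761182] 70.16459601803054
```

View pics/z18.png

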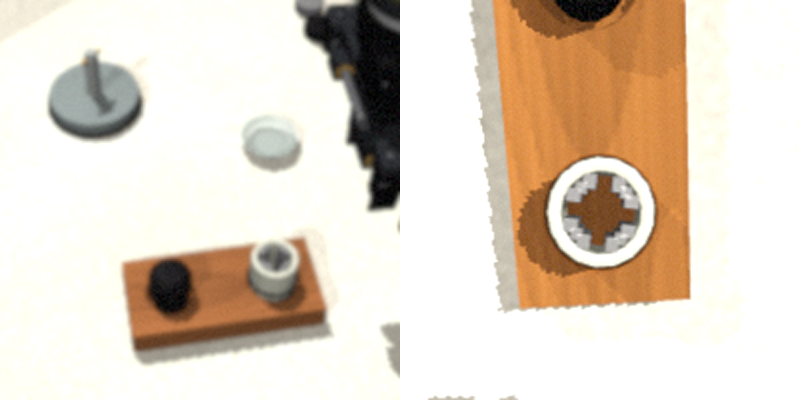

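The sleeve stands upright in the recess (wrist zoom (600,212), side zoom (273,270)). The eyepiece and dish are still in place and the gripper is clear.

```bash
python3 - <<'E'
from h import *
print(manip.hand_in())
E
```

```text
the job is handed in; nothing more can be done
None
```

The sleeve is off the spindle and standing upright on the bottom of the empty rack recess. I handed the job in at about 19 s of the 67 s allowed; it reports no verdict.

- **Taking it off:** The pin was about 36° from the nearest pair of slots, seen from the wrist camera. I gripped the sleeve, raised it 3 mm, turned it 0.64 rad and lifted lightly. At every force reading during the lift I saw only the sleeve's own weight (about 2 N), so it passed the pin first time without blocking.
- **Placing it:** I held it all the way into the recess. The bottom was felt at 36.6 mm tool height (36.7 expected), with the wrist force going from about −2 N to +6 N. I then eased off 0.5 mm, opened the fingers and went straight up.
- **Last checks:** The wrist and side pictures show the sleeve upright in the recess. The eyepiece, dish and stand look undisturbed. The gripper is clear at about zero force. I did not look again at the bottle, pen or objective; the arm only passed well above that side of the table.
- **Disagreement:** My rough top and side camera readings differed from the wrist camera by 2–4 mm at the recess, and the side reading by much more (over 10 mm) at the stand. I relied on the wrist view and the felt contact.

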